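# Clear the label rolls off the tube labeller

## Robot

A 6-joint arm with a two-finger parallel gripper is mounted at the origin on the work surface. World frame = base frame: x ahead of the robot, y to its left, z up, the work surface at z = 0. Lengths are in mm, angles in degrees, forces in N, time in s.
With the tool pointing down it reaches from about 350 to 850 mm from the base axis. Payload 8.1 kg.
Tool frame: the origin (TCP) lies midway between the tips of the shut fingers; the grasp point (between the pads) lies 19 mm behind it; z points along the fingers, y is the line along which they close (so a half turn about z gives the same grasp; the last joint's range is limited). The gripper opens to 85 mm and grips with 20 to 120 N. Pads are 22 mm wide; open, the fingers measure 114 mm over their backs; the gripper's body (76 mm by 85 mm) begins 54 mm behind the grasp point. The pads swing forward as they close: fully open they stand 13 mm farther back than shut.
Start: joints at [66.039, 7.471, 85.268, -0, 87.261, -4.893], TCP at [195.993, 567.091, 231.292] pointing down, gripper open.
Joint ranges: [-169.43, 169.43], [-51.17, 129.36], [1.28, 143.12], [-76.62, 256.62], [0, 156.53], [-152.29, 152.29]. Speed limits (degrees/s): [136.94, 136.94, 159.86, 180, 180, 180].

## Interface

Orientations are given as [roll, pitch, yaw] about the fixed x, y, z axes, in that order (R = Rz(yaw) Ry(pitch) Rx(roll)).
In Python, from bench import r gives the robot as it stands. The module is installed in compiled form; this text tells all that it offers.
- The arm moves only by the tool jog_arm, never from a script. Its argument "rows" is a list of rows, each a list of 2 entries, a list of its own where there are three numbers: the shift along the tool's x, y, z in mm, then the turn, a rotation vector about the tool's x, y, z in rad. A call has 1 to 10 rows; each row is the pose to reach, as a shift and turn from the pose commanded when the call began, along the tool's axes at that moment; what a row does not reach only later rows make up. A row lasts 1/10 s, in which the tool goes at most 50 mm and 8.59 degrees, less where a joint would pass 70% of its speed; a pose out of reach is approached as far as the arm can. A call with a gripper value outside its range is refused whole. "grip" is the finger opening in mm, from 0 to 85.4, set as the call begins (left out, the last holds). The fingers move at their own pace and stop on an object; "force" is the grip in N (left out, the last holds). Time passes only in rows, so rows that repeat a pose let the fingers close. It gives the time, the measured TCP pose, the force, the opening and the grip force at its end, in the units of the state.
- r.sense(): the state, without advancing time (a new reading comes with each control period).
- r.snapshot(name): name is "side" or "top"; returns (picture, depth): 400x640x3 uint8, blue, green, red; 400x640 float32, mm along the optical axis (not along the pixel's ray), 0 where there is no reading.
- r.camera_params(name): a dict with "fx", "fy", "cx", "cy" (pixels), "pose" (4x4, takes a point from camera to world coordinates). Camera axes: x right, y down, z forward; pixel columns grow to the right and rows downward; lengths in mm; the calibration is good to about 2 mm. A picture is of the moment at which its call begins. camera_params takes no time and is no camera call.
- r.hand_in(): hands the job in; it is judged then, once.
The state is a dict: "time": time; "joint_pos": joint angles; "qd": joint speeds; "joint_efforts": joint torques, N m; "tool_pos": TCP position; "tcp_rot": TCP orientation; "ft_force": force on the tool from outside, world axes, zero at the start; "wrist_torque": the same for the moment, N m; "finger_gap": finger opening in mm; "grip_force": force on a finger pad.
Only numpy, scipy, OpenCV 4.12 (cv2) and the standard library are available. Lean on these libraries where they do the work, as an engineer would, in place of code of your own. Each camera call takes 0.05 s, during which the arm holds its last target. There are 200 camera calls.

## Task

Change-over at the tube labeller: take the red-handled service probe out of its black rest and push it fully home in the orange-ringed service socket, then lift every roll of label tape straight up off its spindle and stand it flat in the grey tray, all inside. The spindles may be unloaded only while the probe is in the socket. When all rolls are in the tray, press the green reset button right down and let it go, and last of all put the probe back fully home in its rest; do not disturb the other things on the bench.

Things in the scene. Friction and masses are not known exactly. Their poses are not given: they have to be found in the camera images.
- labeller: Tube labeller, fixed: low white console, top 55 mm above the bench, x from -150 (front) to 220 mm, y -110 to 110 mm of its frame; origin on the bench. A blue head rises to 105 mm at x = 160 to 220. Upright steel spindles, 18 mm thick, tips 121 mm above the bench, at (x, y) = (-10, 50), (-10, -50), (90, 50), (90, -50) mm; socket at (-110, 70), button at (-110, -60)
- socket (a point): Mouth of the orange-ringed service socket in the console's top, y = +70 mm on the front strip: a vertical round hole 12.6 mm wide and 45 mm deep, chamfered 3 mm; the point is at the centre of the mouth, z up, 55 mm above the bench.
- reset_button (a joint): Travel of the green push button (32 mm across) in m: 0 is up, 0.006 fully down; a spring of 5 N pushes it up again.
- reset_button_top (a point): Centre of the top of the green button, which is pressed straight down.
- probe: Service probe, 80 g, upright: brass pin 10 mm thick, 38 mm long with tapered tip, then a black collar 28 mm across, 6 mm thick, then a red round handle 20 mm thick up to 114 mm above the tip. Origin at the tip, z up the handle. Home in a hole when the collar rests on the block (tip 38 mm below the mouth).
- rest: Black probe rest, fixed: block 80 x 80 mm, 55 mm tall, on an aluminium foot 100 x 100 mm; origin at the bench under its centre. Its hole is the same as the socket's. The probe starts in it.
- rest_hole (a point): Centre of the mouth of the rest's hole, 55 mm above the bench, z up.
- tray: Shallow grey open tray, 210 x 210 mm outside, 18 mm tall, walls and floor 5 mm thick, 0.7 kg, loose on the bench; origin at the centre of its underside, x and y along its sides. It may stand on either side of the labeller and may get pushed about.
- roll1: Roll of yellow label tape wound on a cardboard core, about 120 g, 56 mm across, 50 mm tall, with a 26 mm bore; origin at the centre of its underside, z along its bore, up. It starts on one of the spindles, its underside 61 mm above the bench, the spindle's tip 10 mm above its top face. It may be absent.
- roll2: Roll of green label tape wound on a cardboard core, about 120 g, 56 mm across, 50 mm tall, with a 26 mm bore; origin at the centre of its underside, z along its bore, up. It starts on one of the spindles, its underside 61 mm above the bench, the spindle's tip 10 mm above its top face. It may be absent.
- roll3: Roll of blue label tape wound on a cardboard core, about 120 g, 56 mm across, 50 mm tall, with a 26 mm bore; origin at the centre of its underside, z along its bore, up. It starts on one of the spindles, its underside 61 mm above the bench, the spindle's tip 10 mm above its top face. It may be absent.
- roll4: Roll of orange label tape wound on a cardboard core, about 120 g, 56 mm across, 50 mm tall, with a 26 mm bore; origin at the centre of its underside, z along its bore, up. It starts on one of the spindles, its underside 61 mm above the bench, the spindle's tip 10 mm above its top face. It may be absent.
- jar: Clear jar with a yellow cap, 64 mm across, 75 mm tall, loose bystander to be left alone; origin at the bench under its centre.
- tipbox: Blue tip box, 85 x 120 x 70 mm, loose bystander to be left alone; origin at the bench under its centre.
- timer: White timer, 60 x 75 x 22 mm, loose bystander to be left alone; origin at the bench under its centre.
- marker: Blue and white marker, 16 x 135 x 15 mm, loose bystander to be left alone; origin at the bench under its blue body's centre.
- empty_core: Empty brown cardboard core, 40 mm across, 50 mm tall, not a roll of tape, loose bystander to be left alone; origin at the bench under its centre.
Mind the look-alikes: they are no part of the job. Leave any turquoise look-alike of the roll3 alone.

How it is judged:
By the outcome, as a careful person would: the job done as asked, in the order asked, and still so for the second after the job is handed in, with the robot touching nothing.
Of roll1, roll2, roll3, roll4 only 2 to 4 are there at a start; the rules pass over those that are not, and their reading is None.
At some moment in a run one of tray, roll1, roll2, roll3, roll4 may be knocked a few centimetres aside while the robot is not near it.
It also fails if it takes over 210 s, if anything falls off the work surface, if the arm or the gripper's body presses on something with over 40 N, if the wrist force passes 120 N, or if a joint passes its speed limit or range.

## Working session

There is one attempt and no reset: what is moved stays moved. The work goes in short steps, Python scripts to look and compute and a tool call to move; the robot and the scene stay as the last step left them, time stands still between calls to the robot, and variables do not carry over. Pictures are saved under pics/ and viewed, at most 14 in all, crops included, and the job is handed in when it is done.

Besides the shell and the picture viewer there is one more tool, called as name(argument=value, ...) on one line, values as JSON. jog_arm: Moves the arm, as the interface text tells. Its arguments: {"type":"object","properties":{"rows":{"type":"array"},"grip":{"type":"number"},"force":{"type":"number"}},"required":["rows"]}

```bash
mkdir -p pics; cat > h.py <<'E'
import numpy as np, cv2
from bench import r
def snap(n,f=None):
    p,d=r.snapshot(n)
    if f: cv2.imwrite('pics/'+f,p); np.save('pics/'+f[:-4]+'.npy',d)
    return p,d
def w(n,u,v,d):
    c=r.camera_params(n); d=np.asarray(d,float)
    q=np.stack([(u-c['cx'])/c['fx']*d,(v-c['cy'])/c['fy']*d,d,np.ones_like(d)],-1)
    return (q@np.array(c['pose']).T)[...,:3]
def cloud(n,d):
    v,u=np.mgrid[:400,:640]; P=w(n,u,v,d); P[d==0]=np.nan; return P
def px(n,P):
    c=r.camera_params(n); q=np.linalg.inv(np.array(c['pose']))@np.append(P,1)
    return q[0]/q[2]*c['fx']+c['cx'],q[1]/q[2]*c['fy']+c['cy']
E
python3 - <<'E'
from h import *
for n in('top','side'):
    snap(n,n+'0.png'); c=r.camera_params(n); print(c['fx'],np.round(c['pose'],3).tolist())
s=r.sense(); print(s)
E
```

```text
404.6833645494227 [[-0.032, -0.977, 0.209, 333.553], [-0.999, 0.031, -0.006, 5.62], [-0.001, -0.21, -0.978, 1093.621], [0.0, 0.0, 0.0, 1.0]]
511.988821301689 [[0.758, -0.46, 0.463, -12.012], [-0.652, -0.521, 0.551, -633.778], [-0.012, -0.719, -0.695, 886.764], [0.0, 0.0, 0.0, 1.0]]
{'time': 0.1, 'joint_pos': array([ 6.60406874e+01,  7.50971393e+00,  8.53257138e+01, -9.71108803e-04,
        8.72608806e+01, -4.89199139e+00]), 'qd': array([ 0.03448326, -0.20575212, -0.18361943, -0.04309215, -0.07952782,
       -0.03478327]), 'joint_efforts': array([ 1.34590326e-03, -5.70952106e+01, -5.01942265e+01, -1.34583324e-04,
        8.18258763e-03,  1.21422480e-05]), 'tool_pos': array([195.77414403, 566.62352905, 230.3348219 ]), 'tcp_rot': array([-1.79903960e+02, -7.24655474e-03,  1.60932720e+02]), 'ft_force': array([-0.05833644,  0.51259601,  0.02364934]), 'wrist_torque': array([-0.07503087, -0.01125354,  0.01047732]), 'grip_force': 0.0, 'finger_gap': 85.37023047960582}
```

View pics/top0.png

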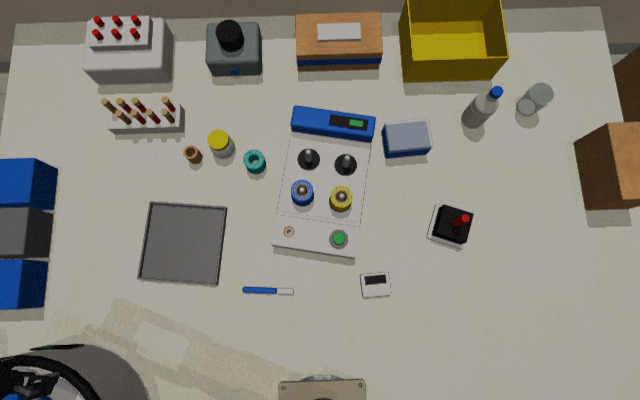

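View pics/side0.png

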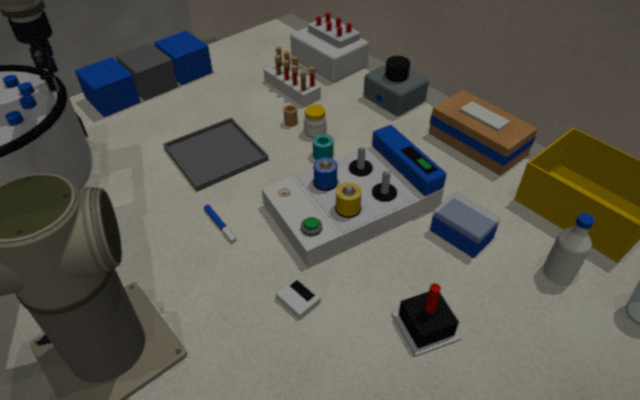

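Top view: the blue roll is at (302,192), the yellow roll at (341,198) and two spindles at (308,158) and (346,163) are bare. The socket is at (289,231), the button at (339,238), the tray at (183,243) and the probe in its black rest at (460,222). Look-alikes for the blue roll are the turquoise roll (254,161) and the blue caps. For the probe they are the red rack caps (110,30), and for the yellow roll the yellow jar cap (218,140). By the description I choose the blue and yellow rolls on spindles and the red handle on the black block.

```bash
python3 - <<'E'
from h import *
for n in('top','side'):
    p=cv2.imread(f'pics/{n}0.png'); d=np.load(f'pics/{n}0.npy'); P=cloud(n,d)
    hsv=cv2.cvtColor(p,cv2.COLOR_BGR2HSV); H,S,V=[hsv[...,i].astype(int) for i in range(3)]
    X,Y,Z=P[...,0],P[...,1],P[...,2]
    print(n,'table z',np.nanmedian(Z))
    def roi(a,b,c,e): return (X>a)&(X<b)&(Y>c)&(Y<e)
    R={'red':((H<8)|(H>172))&(S>150)&roi(350,650,-450,-150)&(Z>70),
       'blackTop':(V<60)&roi(350,650,-450,-150)&(abs(Z-55)<8),
       'yel':(H>20)&(H<35)&(S>120)&roi(450,750,-150,100)&(Z>100),
       'blu':(H>100)&(H<125)&(S>100)&roi(450,620,-50,150)&(Z>100),
       'grn':(H>50)&(H<80)&(S>100)&roi(350,500,-150,50)&(Z>50),
       'ring':(H>3)&(H<20)&(S>60)&roi(380,500,20,120)&(Z>45)&(Z<65),
       'console':(V>90)&(S<60)&roi(350,750,-150,150)&(abs(Z-55)<7),
       'head':(H>100)&(H<125)&(S>100)&roi(620,800,-150,150)&(abs(Z-105)<10),
       'tray':(V<130)&(S<60)&roi(330,600,180,450)&(Z<26)}
    for k,m in R.items():
        q=P[m]; 
        if len(q)<5: print(k,len(q)); continue
        q1=cv2.minAreaRect(q[:,:2].astype(np.float32))
        print(k,len(q),'mean',q.mean(0).round(1),'mm',q.min(0).round(),q.max(0).round(),'rect',np.round(q1[0],1),np.round(q1[1],1),round(q1[2],1))
c=cv2.resize(cv2.imread('pics/top0.png')[120:270,230:490],None,fx=3,fy=3,interpolation=3); cv2.imwrite('pics/c1.png',c)
E
```

```text
top table z -0.21367490534225908
red 115 mean [ 487.4 -355.6  112.9] mm [ 479. -368.   70.] [ 497. -349.  133.] rect [ 488.3 -358.4] [19.1 17.8] 89.3
blackTop 830 mean [ 487.2 -355.5   53.9] mm [ 439. -408.   47.] [ 539. -309.   63.] rect [ 489.2 -359.4] [81.  81.4] 69.7
yel 218 mean [555.5 -63.6 109.3] mm [529. -92. 101.] [585. -37. 115.] rect [556.8 -64.2] [55.1 55. ] 32.6
blu 198 mean [572.4  33.7 109.3] mm [547.   7. 100.] [603.  60. 116.] rect [575.3  34.1] [52.9 55.7] 88.2
grn 118 mean [457.3 -55.4  75.6] mm [442. -70.  65.] [474. -41.  80.] rect [458.1 -55.5] [28.  32.1] 88.1
ring 45 mean [482.7  72.7  54.3] mm [469.  60.  51.] [496.  86.  58.] rect [482.4  73.1] [26.2 26.6] 87.9
console 7456 mean [574.1 -15.5  54.4] mm [ 410. -150.   48.] [750. 118.  62.] rect [582.9 -18.1] [220.3 314.3] 79.2
head 1318 mean [760.2 -37.4 103.4] mm [ 714. -150.   95.] [800.  57. 112.] rect [762.7 -50.1] [213.8  61.1] 79.0
tray 5831 mean [466.6 351.    5. ] mm [332. 193.  -6.] [585. 450.  24.] rect [458.8 321.6] [278.5 226.9] 84.1
side table z 2.9102911927981836
red 278 mean [ 484.5 -361.7  107.
[... 269 characters left out ...]
. 115.] rect [555.8 -64.1] [56.8 52.5] 50.6
blu 220 mean [570.8  28.9 109.6] mm [549.   5. 100.] [605.  62. 115.] rect [575.6  34.8] [60.3 50.9] 49.0
grn 144 mean [454.3 -57.2  76.5] mm [442. -71.  67.] [471. -40.  81.] rect [455.9 -56.3] [28.3 28.4] 64.1
ring 44 mean [481.8  73.7  55.9] mm [468.  58.  52.] [495.  86.  60.] rect [481.4  72.1] [27.6 26.7] 89.8
console 6157 mean [562.  -26.8  56.1] mm [ 409. -150.   48.] [750. 140.  62.] rect [587.8  13.5] [287.4 313.4] 79.8
head 1175 mean [756.2 -46.1 104.9] mm [ 715. -150.   95.] [800.  58. 113.] rect [761.4 -49.9] [213.3  58.5] 79.2
tray 4175 mean [463.4 343.3   7.2] mm [331. 181.  -5.] [595. 450.  24.] rect [462.6 315.8] [290.6 238.5] 84.2
```

View pics/c1.png

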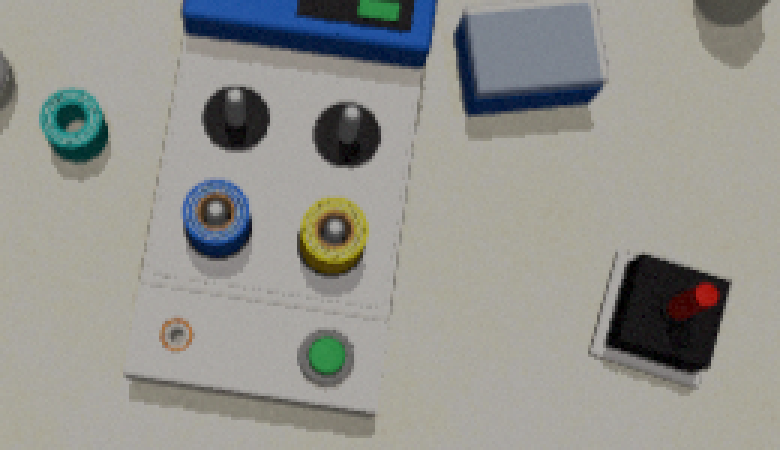

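The crop confirms it: yellow and blue rolls on the front spindles, a separate turquoise roll off the machine, the red probe in the black rest, the orange-ringed socket at crop (177,334) and the green button at (327,355).

```bash
cat >> h.py <<'E'
from scipy.spatial.transform import Rotation as Ro
def go(*goals,yaw=169):
    s=r.sense(); R=Ro.from_euler('xyz',s['tcp_rot'],degrees=True); p=np.array(s['tool_pos'])
    G=Ro.from_euler('xyz',[180,0,yaw],degrees=True)
    print('t',round(s['time'],2),'pos',p.round(1),'rot',np.round(s['tcp_rot'],1),'F',np.round(s['ft_force'],1),'gap',round(s['finger_gap'],1),'grip',round(s['grip_force'],1))
    for g in goals: print(g,'->',R.inv().apply(np.array(g)-p).round(1),(R.inv()*G).as_rotvec().round(3))
E
cat > g.py <<'E'
import sys; from h import *
go(*[tuple(map(float,a.split(','))) for a in sys.argv[1:]])
E
python3 g.py 480,60,230 488.3,-359.4,200 488.3,-359.4,81
```

```text
t 0.1 pos [195.8 566.6 230.3] rot [-179.9   -0.   160.9] F [-0.1  0.5  0. ] gap 85.4 grip 0.0
(480.0, 60.0, 230.0) -> [-434.1 -386.     0.9] [-0.002 -0.    -0.141]
(488.3, -359.4, 200.0) -> [-579.  -779.6   31.6] [-0.002 -0.    -0.141]
(488.3, -359.4, 81.0) -> [-579.  -779.4  150.6] [-0.002 -0.    -0.141]
```

jog_arm(rows=[[[-434,-386,0],[0,0,-0.141]],[[-434,-386,0],[0,0,-0.141]],[[-434,-386,0],[0,0,-0.141]],[[-434,-386,0],[0,0,-0.141]],[[-434,-386,0],[0,0,-0.141]],[[-434,-386,0],[0,0,-0.141]],[[-434,-386,0],[0,0,-0.141]],[[-434,-386,0],[0,0,-0.141]],[[-434,-386,0],[0,0,-0.141]],[[-434,-386,0],[0,0,-0.141]]], grip=85)

```text
time: 1.1
tool_pos: [440.9, 129.0, 231.2]
tcp_rot: [180.0, 0.0, 169.0]
ft_force: [0.6, 0.5, -0.5]
finger_gap: 85.0
grip_force: 0.0
```

```bash
python3 g.py 488.3,-359.4,200
```

```text
t 1.1 pos [440.9 129.  231.2] rot [180.   0. 169.] F [ 0.6  0.5 -0.5] gap 85.0 grip 0.0
(488.3, -359.4, 200.0) -> [-139.6 -470.4   31.1] [0. 0. 0.]
```

jog_arm(rows=[[[-139,-470,31],[0,0,0]],[[-139,-470,31],[0,0,0]],[[-139,-470,31],[0,0,0]],[[-139,-470,31],[0,0,0]],[[-139,-470,31],[0,0,0]],[[-139,-470,31],[0,0,0]],[[-139,-470,31],[0,0,0]],[[-139,-470,31],[0,0,0]],[[-139,-470,31],[0,0,0]],[[-139,-470,31],[0,0,0]]])

```text
time: 2.1
tool_pos: [486.7, -359.5, 199.4]
tcp_rot: [180.0, -0.0, 168.9]
ft_force: [0.3, 0.5, -0.3]
finger_gap: 84.9
grip_force: 0.0
```

```bash
python3 g.py 488.3,-359.4,140 488.3,-359.4,83
```

```text
t 2.1 pos [ 486.7 -359.5  199.4] rot [180.   -0.  168.9] F [ 0.3  0.5 -0.3] gap 84.9 grip 0.0
(488.3, -359.4, 140.0) -> [-1.6  0.3 59.4] [ 0.    -0.001 -0.001]
(488.3, -359.4, 83.0) -> [ -1.6   0.3 116.4] [ 0.    -0.001 -0.001]
```

jog_arm(rows=[[[-1.5,0,40],[0,0,0]],[[-1.5,0,80],[0,0,0]],[[-1.5,0,100],[0,0,0]],[[-1.5,0,110],[0,0,0]],[[-1.5,0,116],[0,0,0]],[[-1.5,0,116],[0,0,0]],[[-1.5,0,116],[0,0,0]]])

```text
time: 2.8
tool_pos: [489.8, -357.8, 86.0]
tcp_rot: [-179.9, 0.1, 169.0]
ft_force: [1.5, -0.5, 0.4]
finger_gap: 85.3
grip_force: 0.0
```

jog_arm(rows=[[[0,0,0],[0,0,0]],[[0,0,0],[0,0,0]],[[0,0,0],[0,0,0]],[[0,0,0],[0,0,0]],[[0,0,0],[0,0,0]],[[0,0,0],[0,0,0]],[[0,0,0],[0,0,0]],[[0,0,0],[0,0,0]]], grip=10, force=40)

```text
time: 3.6
tool_pos: [488.8, -357.9, 84.5]
tcp_rot: [-179.9, 0.0, 169.0]
ft_force: [-0.7, -5.8, 0.5]
finger_gap: 19.1
grip_force: 39.1
```

```bash
python3 g.py 488.3,-359.4,180
```

```text
t 3.6 pos [ 488.8 -357.9   84.5] rot [-179.9    0.   169. ] F [-0.7 -5.8  0.5] gap 19.1 grip 39.1
(488.3, -359.4, 180.0) -> [  0.2  -1.7 -95.5] [-0.001  0.    -0.   ]
```

jog_arm(rows=[[[0,-1.5,-5],[0,0,0]],[[0,-1.5,-20],[0,0,0]],[[0,-1.5,-40],[0,0,0]],[[0,-1.5,-60],[0,0,0]],[[0,-1.5,-85],[0,0,0]],[[0,-1.5,-110],[0,0,0]],[[0,-1.5,-120],[0,0,0]],[[0,-1.5,-120],[0,0,0]]])

```text
time: 4.4
tool_pos: [489.7, -359.1, 207.0]
tcp_rot: [-179.9, 0.2, 169.0]
ft_force: [0.9, -0.5, -1.1]
finger_gap: 18.7
grip_force: 39.4
```

```bash
python3 g.py 481.8,72.8,200; python3 - <<'E'
from h import *
a=snap('side','side1.png'); b=snap('top','top1.png')
for n,(p,d) in(('side',a),('top',b)):
    P=cloud(n,d); s=r.sense()['tool_pos']
    m=(abs(P[...,0]-s[0])<30)&(abs(P[...,1]-s[1])<30)&(P[...,2]>120)&(P[...,2]<s[2]-5)
    q=P[m]; print(n,len(q))
    for z in range(125,200,8):
        k=q[abs(q[:,2]-z)<4]
        if len(k)>3: print(z,len(k),k.min(0).round(1),k.max(0).round(1))
u,v=map(int,px('side',s)); cv2.imwrite('pics/c2.png',cv2.resize(a[0][v-60:v+90,u-80:u+80],None,fx=3,fy=3))
E
```

```text
t 4.4 pos [ 489.7 -359.1  207. ] rot [-179.9    0.2  169. ] F [ 0.9 -0.5 -1.1] gap 18.7 grip 39.4
(481.8, 72.8, 200.0) -> [ 89.9 422.5   6.1] [-0.002  0.004  0.001]
side 195
149 13 [ 486.  -363.4  146.3] [ 493.2 -357.   152.7]
157 19 [ 485.5 -364.1  153.2] [ 490.8 -355.1  160.9]
165 11 [ 485.7 -362.6  161.4] [ 493.4 -355.5  167.4]
181 74 [ 477.4 -371.8  178. ] [ 502.1 -344.6  185. ]
189 49 [ 478.1 -372.9  185.1] [ 498.7 -346.7  193. ]
197 26 [ 480.8 -368.5  193.1] [ 488.9 -352.3  198.5]
top 42
141 5 [ 484.8 -359.   141.9] [ 492.1 -354.8  143.8]
149 4 [ 485.9 -356.2  149.2] [ 491.1 -354.1  151.4]
181 26 [ 476.8 -355.5  177.1] [ 495.5 -344.3  184.5]
189 4 [ 481.4 -355.   185.7] [ 484.4 -349.4  190.3]
```

View pics/c2.png

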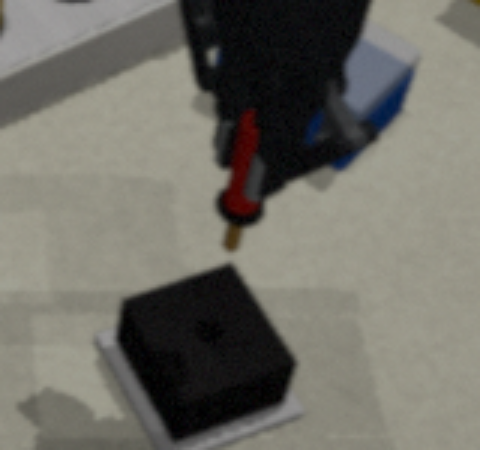

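The crop shows the probe held upright between the fingers and clear of the rest, whose empty hole is at crop (210,330).

jog_arm(rows=[[[5,20,0],[0,0,0]],[[15,65,0],[0,0,0]],[[25,110,0],[0,0,0]],[[35,158,0],[0,0,0]],[[45,205,0],[0,0,0]],[[55,252,0],[0,0,0]],[[65,300,0],[0,0,0]],[[75,345,0],[0,0,0]],[[83,385,0],[0,0,0]],[[88,410,0],[0,0,0]]])

```text
time: 5.5
tool_pos: [478.7, 63.5, 202.3]
tcp_rot: [180.0, -0.2, 169.1]
ft_force: [-0.0, -0.5, -0.3]
finger_gap: 19.0
grip_force: 39.4
```

jog_arm(rows=[[[1,8,20],[0,0,0]],[[2,12.5,40],[0,0,0]],[[2,12.5,55],[0,0,0]],[[2,12.5,60],[0,0,0]],[[2,12.5,60],[0,0,0]],[[2,12.5,60],[0,0,0]]])

```text
time: 6.1
tool_pos: [481.1, 72.8, 144.8]
tcp_rot: [180.0, 0.0, 169.0]
ft_force: [0.2, 0.7, -1.6]
finger_gap: 19.1
grip_force: 39.5
```

```bash
python3 g.py 481.8,72.8,124 481.8,72.8,84.5
```

```text
t 6.1 pos [481.1  72.8 144.8] rot [180.   0. 169.] F [ 0.2  0.7 -1.6] gap 19.1 grip 39.5
(481.8, 72.8, 124.0) -> [-0.6  0.1 20.8] [ 0.     0.    -0.001]
(481.8, 72.8, 84.5) -> [-0.6  0.1 60.3] [ 0.     0.    -0.001]
```

Tip is about 22 mm above the mouth. I'll lower it gently and watch the force.

jog_arm(rows=[[[-0.6,0,8],[0,0,0]],[[-0.6,0,14],[0,0,0]],[[-0.6,0,19],[0,0,0]],[[-0.6,0,23],[0,0,0]],[[-0.6,0,27],[0,0,0]],[[-0.6,0,30],[0,0,0]],[[-0.6,0,30],[0,0,0]]])

```text
time: 6.8
tool_pos: [481.0, 73.2, 113.8]
tcp_rot: [-180.0, -0.0, 169.0]
ft_force: [-0.2, 0.5, -1.3]
finger_gap: 19.1
grip_force: 39.5
```

```bash
python3 g.py 481.8,72.8,84.5
```

```text
t 6.8 pos [481.   73.2 113.8] rot [-180.   -0.  169.] F [-0.2  0.5 -1.3] gap 19.1 grip 39.5
(481.8, 72.8, 84.5) -> [-0.8 -0.2 29.3] [-0.    -0.001  0.   ]
```

jog_arm(rows=[[[0,0,6],[0,0,0]],[[0,0,12],[0,0,0]],[[0,0,18],[0,0,0]],[[0,0,23],[0,0,0]],[[0,0,26],[0,0,0]],[[0,0,28],[0,0,0]],[[0,0,29.5],[0,0,0]],[[0,0,30.5],[0,0,0]],[[0,0,30.5],[0,0,0]]])

```text
time: 7.7
tool_pos: [481.6, 73.1, 84.1]
tcp_rot: [180.0, 0.0, 169.0]
ft_force: [-0.2, -0.5, -0.0]
finger_gap: 19.3
grip_force: 39.6
```

jog_arm(rows=[[[0,0,1],[0,0,0]],[[0,0,2],[0,0,0]],[[0,0,3],[0,0,0]],[[0,0,3],[0,0,0]],[[0,0,3],[0,0,0]]])

```text
time: 8.2
tool_pos: [482.5, 73.0, 83.8]
tcp_rot: [180.0, 0.1, 169.0]
ft_force: [-10.2, -2.4, 23.6]
finger_gap: 19.1
grip_force: 41.9
```

jog_arm(rows=[[[0,0,-2],[0,0,0]],[[0,0,-2],[0,0,0]]])

```text
time: 8.4
tool_pos: [482.2, 73.2, 83.9]
tcp_rot: [180.0, 0.1, 169.0]
ft_force: [-2.7, -0.5, 8.7]
finger_gap: 19.3
grip_force: 40.3
```

jog_arm(rows=[[[0,0,0],[0,0,0]],[[0,0,0],[0,0,0]],[[0,0,0],[0,0,0]],[[0,0,0],[0,0,0]],[[0,0,0],[0,0,0]],[[0,0,0],[0,0,0]],[[0,0,0],[0,0,0]]], grip=85)

```text
time: 9.1
tool_pos: [481.4, 73.1, 82.7]
tcp_rot: [-180.0, -0.0, 169.0]
ft_force: [-0.1, -0.8, 0.3]
finger_gap: 84.9
grip_force: 0.0
```

jog_arm(rows=[[[0,0,-20],[0,0,0]],[[0,0,-60],[0,0,0]],[[0,0,-110],[0,0,0]],[[0,-50,-150],[0,0,0]],[[0,-100,-150],[0,0,0]],[[0,-150,-150],[0,0,0]],[[0,-200,-150],[0,0,0]],[[0,-250,-150],[0,0,0]],[[0,-250,-150],[0,0,0]]])

```text
time: 10.0
tool_pos: [432.4, -176.5, 233.0]
tcp_rot: [-179.9, 0.0, 168.8]
ft_force: [-0.3, 1.0, -0.4]
finger_gap: 85.2
grip_force: 0.0
```

```bash
python3 - <<'E'
from h import *
a=snap('side','side2.png'); b=snap('top','top2.png')
A=cv2.resize(a[0][100:300,150:450],None,fx=1.8,fy=1.8); B=cv2.resize(b[0][90:290,120:420],None,fx=1.2,fy=1.2)
A=cv2.resize(A,(540,360));cv2.imwrite('pics/v2.png',np.vstack([cv2.resize(a[0][100:280,150:450],(500,300)),cv2.resize(b[0][110:290,130:430],(500,300))]))
for n,(p,d) in(('side',a),('top',b)):
    P=cloud(n,d); h=cv2.cvtColor(p,cv2.COLOR_BGR2HSV).astype(int); H,S,V=h[...,0],h[...,1],h[...,2]; X,Y,Z=P[...,0],P[...,1],P[...,2]
    for k,m in {'red':((H<8)|(H>172))&(S>150)&(abs(X-482)<40)&(abs(Y-73)<40),
      'yel':(H>20)&(H<35)&(S>120)&(abs(X-556)<70)&(abs(Y+64)<70)&(Z>100),'blu':(H>100)&(H<125)&(S>100)&(abs(X-575)<60)&(abs(Y-34)<60)&(Z>100),
      'tray':(V<120)&(S<60)&(abs(X-470)<160)&(abs(Y-340)<145)&(Z<30)}.items():
        q=P[m].astype(np.float32)
        if k=='tray':
            c=cv2.connectedComponentsWithStats(m.astype(np.uint8)); i=1+c[2][1:,4].argmax(); q=P[c[1]==i].astype(np.float32)
        e=cv2.minAreaRect(q[:,:2]); print(n,k,len(q),np.round(e[0],1),np.round(e[1],1),round(e[2],1),'zmax',q[:,2].max().round(1))
        if k=='tray': print(cv2.boxPoints(e).round(0).tolist())
E
```

```text
Traceback (most recent call last):
cv2.error: OpenCV(4.12.0) /io/opencv/modules/imgproc/src/convhull.cpp:143: error: (-215:Assertion failed) total >= 0 && (depth == CV_32F || depth == CV_32S) in function 'convexHull'
```

View pics/v2.png

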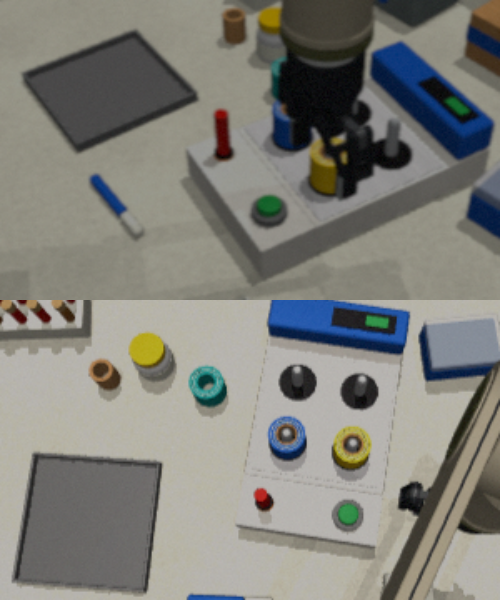

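The probe stands in the socket (lower view (262,500)), and both rolls are on their spindles. The tray is clear at lower view (88,523).

```bash
cat > m.py <<'E'
from h import *
def meas(tag,tray=True):
  for n in('side','top'):
    p,d=snap(n,n+tag+'.png')
    P=cloud(n,d); h=cv2.cvtColor(p,cv2.COLOR_BGR2HSV).astype(int); H,S,V=h[...,0],h[...,1],h[...,2]; X,Y,Z=P[...,0],P[...,1],P[...,2]
    for k,m in {'red':((H<8)|(H>172))&(S>150)&(Z>40)&(X<600),
      'yel':(H>20)&(H<35)&(S>120)&(X<650)&(Y>-250)&(Z>25),'blu':(H>100)&(H<125)&(S>100)&(X<650)&(X>350)&(Y>-140)&(Z>30)&(Y<460),
      'tray':(V<120)&(S<60)&(X>250)&(X<680)&(Y>150)&(Y<470)&(Z<30)}.items():
        c=cv2.connectedComponentsWithStats(m.astype(np.uint8))
        if len(c[2])<2: print(n,k,'none'); continue
        i=1+c[2][1:,4].argmax(); q=P[c[1]==i].astype(np.float32)
        if k in('yel','blu'): q=q[q[:,2]>q[:,2].max()-9]
        e=cv2.minAreaRect(q[:,:2]); print(n,k,len(q),np.round(e[0],1),np.round(e[1],1),round(e[2],1),'z',q[:,2].min().round(),q[:,2].max().round(1))
E
python3 - <<'E'
from m import *
meas('3'); go((575.5,34.4,200),(575.5,34.4,76))
E
```

```text
Traceback (most recent call last):
  File "m.py", line 13, in meas
    e=cv2.minAreaRect(q[:,:2]); print(n,k,len(q),np.round(e[0],1),np.round(e[1],1),round(e[2],1),'z',q[:,2].min().round(),q[:,2].max().round(1))
cv2.error: OpenCV(4.12.0) /io/opencv/modules/imgproc/src/convhull.cpp:143: error: (-215:Assertion failed) total >= 0 && (depth == CV_32F || depth == CV_32S) in function 'convexHull'
```

```bash
sed -i 's/minAreaRect(q\[:,:2\])/minAreaRect(q[:,:2].copy())/' m.py
python3 - <<'E'
from m import *
meas('3'); go((575.5,34.4,200),(575.5,34.4,76))
E
```

```text
side red 178 [480.2  71.7] [17.5 20. ] 4.1 z 58.0 134.6
side yel 4 [ 413.  -194.6] [3.2 0.1] 44.7 z 309.0 317.1
side blu 2 [ 434.3 -104.5] [1.3 0. ] -128.9 z 295.0 298.8
side tray 4463 [465.5 359.1] [218.8 216.7] 83.5 z -3.0 24.3
top red 79 [481.9  71.7] [18.9 16.8] 0.1 z 58.0 134.8
top yel 200 [556.6 -63.9] [54.1 55. ] 55.4 z 106.0 114.8
top blu 182 [575.8  33.9] [52.6 55.2] 88.5 z 105.0 113.6
top tray 6257 [468.5 361.5] [217.5 213.6] 84.0 z -4.0 22.8
t 10.25 pos [ 434.  -171.2  232.7] rot [180.   -0.  169.1] F [ 0.5  0.5 -0.4] gap 85.2 grip 0.0
(575.5, 34.4, 200) -> [-99.9 228.7  32.8] [ 0.001 -0.     0.001]
(575.5, 34.4, 76) -> [-99.9 228.6 156.8] [ 0.001 -0.     0.001]
```

jog_arm(rows=[[[-20,45,0],[0,0,0]],[[-40,90,0],[0,0,0]],[[-60,137,0],[0,0,0]],[[-80,180,10],[0,0,0]],[[-95,215,20],[0,0,0]],[[-100,228.5,30],[0,0,0]],[[-100,228.5,35],[0,0,0]],[[-100,228.5,35],[0,0,0]]])

```text
time: 11.05
tool_pos: [574.2, 33.6, 196.4]
tcp_rot: [-179.9, -0.1, 169.1]
ft_force: [-0.5, -0.6, -0.4]
finger_gap: 85.0
grip_force: 0.0
```

```bash
python3 g.py 575.5,34.4,76
```

```text
t 11.05 pos [574.2  33.6 196.4] rot [-1.799e+02 -1.000e-01  1.691e+02] F [-0.5 -0.6 -0.4] gap 85.0 grip 0.0
(575.5, 34.4, 76.0) -> [ -1.4   1.1 120.4] [-0.001 -0.003  0.002]
```

jog_arm(rows=[[[-1,1,20],[0,0,0]],[[-1,1,45],[0,0,0]],[[-1,1,70],[0,0,0]],[[-1,1,90],[0,0,0]],[[-1,1,107],[0,0,0]],[[-1,1,117],[0,0,0]],[[-1,1,120],[0,0,0]],[[-1,1,120],[0,0,0]],[[-1,1,120],[0,0,0]]])

```text
time: 11.95
tool_pos: [577.4, 33.5, 79.1]
tcp_rot: [180.0, 0.1, 169.0]
ft_force: [0.5, 0.1, 0.8]
finger_gap: 85.0
grip_force: 0.0
```

jog_arm(rows=[[[0,0,0],[0,0,0]],[[0,0,0],[0,0,0]],[[0,0,0],[0,0,0]],[[0,0,0],[0,0,0]],[[0,0,0],[0,0,0]],[[0,0,0],[0,0,0]]], grip=45, force=30)

```text
time: 12.55
tool_pos: [577.3, 33.8, 78.9]
tcp_rot: [180.0, 0.1, 169.0]
ft_force: [-1.0, -0.4, 5.6]
finger_gap: 56.4
grip_force: 32.5
```

```bash
python3 g.py 575.5,34.4,166
```

```text
t 12.55 pos [577.3  33.8  78.9] rot [1.80e+02 1.00e-01 1.69e+02] F [-1.  -0.4  5.6] gap 56.4 grip 32.5
(575.5, 34.4, 166.0) -> [  1.8   0.3 -87.1] [0.    0.002 0.   ]
```

jog_arm(rows=[[[0,0,-5],[0,0,0]],[[0,0,-18],[0,0,0]],[[0,0,-35],[0,0,0]],[[0,0,-55],[0,0,0]],[[0,0,-75],[0,0,0]],[[0,0,-90],[0,0,0]],[[0,0,-100],[0,0,0]],[[0,0,-105],[0,0,0]],[[0,0,-105],[0,0,0]]])

```text
time: 13.45
tool_pos: [576.9, 33.8, 183.3]
tcp_rot: [180.0, 0.0, 169.0]
ft_force: [0.8, -0.3, -2.0]
finger_gap: 56.3
grip_force: 32.4
```

```bash
python3 g.py 515,355.5,180 515,355.5,24
```

```text
t 13.45 pos [576.9  33.8 183.3] rot [180.   0. 169.] F [ 0.8 -0.3 -2. ] gap 56.3 grip 32.4
(515.0, 355.5, 180.0) -> [122.  304.    3.2] [0.    0.001 0.   ]
(515.0, 355.5, 24.0) -> [122.2 304.  159.2] [0.    0.001 0.   ]
```

jog_arm(rows=[[[5,15,0],[0,0,0]],[[20,50,0],[0,0,0]],[[38,95,0],[0,0,0]],[[56,140,0],[0,0,0]],[[75,185,0],[0,0,0]],[[93,230,0],[0,0,0]],[[108,268,10],[0,0,0]],[[118,294,25],[0,0,0]],[[122,304,45],[0,0,0]],[[122,304,60],[0,0,0]]])

```text
time: 14.45
tool_pos: [512.4, 357.4, 120.0]
tcp_rot: [-179.9, -0.2, 169.2]
ft_force: [-0.1, 0.1, -3.2]
finger_gap: 56.3
grip_force: 32.5
```

```bash
python3 - <<'E'
from m import *
meas('4'); go((515,355.5,40),(515,355.5,23.5))
E
```

```text
side red 175 [480.   71.7] [18.9 15.5] 67.3 z 58.0 134.6
side yel 262 [557.3 -63.2] [58.5 50.6] 45.8 z 106.0 115.4
side blu 3 [506.3 300.3] [3.3 2. ] 4.8 z 173.0 174.4
side tray 5771 [414.3 352. ] [343.5 239.4] 3.8 z -5.0 23.9
top red 80 [481.8  71.7] [18.6 16.9] 2.1 z 59.0 132.8
top yel 213 [557.1 -64.2] [54.9 54.7] 86.5 z 104.0 113.1
top blu 3 [490.8 325.4] [0.2 3. ] 58.1 z 185.0 189.0
top tray 3338 [465.3 338.6] [171.2 216.8] 84.2 z -6.0 22.9
t 14.55 pos [512.1 354.3 118.5] rot [-179.7   -0.3  169.1] F [-0.2 -0.7 -3. ] gap 56.3 grip 32.5
(515, 355.5, 40) -> [-3.1  2.1 78.4] [-0.005 -0.005  0.001]
(515, 355.5, 23.5) -> [-3.1  2.2 94.9] [-0.005 -0.005  0.001]
```

jog_arm(rows=[[[-2.5,1,20],[0,0,0]],[[-2.5,1,45],[0,0,0]],[[-2.5,1,65],[0,0,0]],[[-2.5,1,78],[0,0,0]],[[-2.5,1,84],[0,0,0]],[[-2.5,1,88],[0,0,0]],[[-2.5,1,90],[0,0,0]],[[-2.5,1,90],[0,0,0]]])

```text
time: 15.35
tool_pos: [517.9, 356.2, 33.5]
tcp_rot: [180.0, 0.0, 169.0]
ft_force: [0.7, 1.5, -1.0]
finger_gap: 56.4
grip_force: 32.5
```

```bash
python3 g.py 515,355.5,23.5
```

```text
t 15.35 pos [517.9 356.2  33.5] rot [180.   0. 169.] F [ 0.7  1.5 -1. ] gap 56.4 grip 32.5
(515.0, 355.5, 23.5) -> [ 2.8 -1.2 10. ] [0.001 0.001 0.   ]
```

jog_arm(rows=[[[0,0,4],[0,0,0]],[[0,0,7],[0,0,0]],[[0,0,9],[0,0,0]],[[0,0,10],[0,0,0]],[[0,0,11],[0,0,0]],[[0,0,11],[0,0,0]]])

```text
time: 15.95
tool_pos: [517.7, 356.2, 22.9]
tcp_rot: [180.0, 0.0, 169.0]
ft_force: [-3.6, -2.2, 6.7]
finger_gap: 56.0
grip_force: 33.2
```

Contact with the tray floor. Release and rise.

jog_arm(rows=[[[0,0,0],[0,0,0]],[[0,0,0],[0,0,0]],[[0,0,0],[0,0,0]],[[0,0,0],[0,0,0]],[[0,0,0],[0,0,0]]], grip=80)

```text
time: 16.45
tool_pos: [517.4, 355.9, 21.7]
tcp_rot: [-180.0, -0.0, 169.0]
ft_force: [0.2, 0.8, 0.3]
finger_gap: 79.9
grip_force: 0.0
```

jog_arm(rows=[[[0,0,-15],[0,0,0]],[[0,0,-45],[0,0,0]],[[0,0,-90],[0,0,0]],[[0,0,-135],[0,0,0]],[[-10,-40,-160],[0,0,0]],[[-20,-88,-170],[0,0,0]],[[-30,-136,-170],[0,0,0]],[[-45,-183,-170],[0,0,0]],[[-60,-230,-170],[0,0,0]],[[-60,-230,-170],[0,0,0]]])

```text
time: 17.45
tool_pos: [533.4, 113.2, 193.3]
tcp_rot: [-179.9, 0.1, 168.7]
ft_force: [0.8, 0.5, -0.2]
finger_gap: 79.9
grip_force: 0.0
```

```bash
python3 - <<'E'
from m import *
meas('5'); go((556.6,-64,180),(556.6,-64,77))
E
```

```text
side red 174 [479.3  72. ] [19.8 15.5] 75.5 z 61.0 135.3
side yel 259 [556.7 -64.3] [56.9 50.4] 47.5 z 107.0 115.5
side blu 118 [516.6 355.7] [57.7 54.5] 64.7 z 53.0 61.6
side tray 3936 [470.5 358.6] [218.1 226.3] 84.6 z -3.0 23.8
top red 1 [495.4 113.9] [0. 0.] 0.0 z 357.0 356.7
top yel 207 [556.8 -64.3] [54.4 54.7] 24.4 z 105.0 114.4
top blu 87 [514.3 370.1] [53.8 26.2] 5.8 z 51.0 59.2
top tray 2709 [472.2 411.2] [116.  219.4] 89.8 z -3.0 23.0
t 17.55 pos [532.9 117.7 193.1] rot [1.800e+02 1.000e-01 1.688e+02] F [ 0.4  0.4 -0.5] gap 80.4 grip 0.0
(556.6, -64, 180) -> [ -58.4 -173.7   13. ] [ 0.001  0.001 -0.003]
(556.6, -64, 77) -> [ -58.3 -173.7  116. ] [ 0.001  0.001 -0.003]
```

jog_arm(rows=[[[-12,-40,0],[0,0,0]],[[-28,-85,0],[0,0,0]],[[-44,-130,0],[0,0,0]],[[-56,-163,5],[0,0,0]],[[-58.5,-174,10],[0,0,0]],[[-58.5,-174,13],[0,0,0]],[[-58.5,-174,13],[0,0,0]]], grip=85)

```text
time: 18.25
tool_pos: [556.4, -61.4, 178.2]
tcp_rot: [180.0, -0.1, 169.1]
ft_force: [-0.2, -0.0, -0.2]
finger_gap: 84.9
grip_force: 0.0
```

```bash
python3 g.py 556.6,-64,77
```

```text
t 18.25 pos [556.4 -61.4 178.2] rot [ 1.800e+02 -1.000e-01  1.691e+02] F [-0.2 -0.  -0.2] gap 84.9 grip 0.0
(556.6, -64.0, 77.0) -> [ -0.8  -2.6 101.2] [ 0.001 -0.001  0.001]
```

jog_arm(rows=[[[0,-2,15],[0,0,0]],[[0,-2,35],[0,0,0]],[[0,-2,60],[0,0,0]],[[0,-2,80],[0,0,0]],[[0,-2,95],[0,0,0]],[[0,-2,100],[0,0,0]],[[0,-2,101],[0,0,0]],[[0,-2,101],[0,0,0]]])

```text
time: 19.05
tool_pos: [557.0, -65.1, 78.6]
tcp_rot: [-180.0, 0.1, 169.0]
ft_force: [0.3, 0.3, 0.0]
finger_gap: 84.6
grip_force: 0.0
```

jog_arm(rows=[[[0,0,0],[0,0,0]],[[0,0,0],[0,0,0]],[[0,0,0],[0,0,0]],[[0,0,0],[0,0,0]],[[0,0,0],[0,0,0]],[[0,0,0],[0,0,0]]], grip=45)

```text
time: 19.65
tool_pos: [557.3, -65.4, 79.0]
tcp_rot: [180.0, 0.1, 169.0]
ft_force: [-0.9, 0.1, 6.5]
finger_gap: 55.5
grip_force: 32.9
```

jog_arm(rows=[[[0,0,-5],[0,0,0]],[[0,0,-18],[0,0,0]],[[0,0,-35],[0,0,0]],[[0,0,-55],[0,0,0]],[[0,0,-75],[0,0,0]],[[0,0,-90],[0,0,0]],[[0,0,-105],[0,0,0]],[[0,0,-113],[0,0,0]],[[0,0,-113],[0,0,0]]])

```text
time: 20.55
tool_pos: [557.1, -65.3, 192.3]
tcp_rot: [-180.0, 0.1, 169.0]
ft_force: [0.2, 0.2, -1.5]
finger_gap: 55.4
grip_force: 32.3
```

```bash
python3 - <<'E'
from m import *
meas('6'); go((500,130,192),(421,366,192))
E
```

```text
side red 178 [480.4  70.7] [19.1 16.2] 77.6 z 60.0 134.0
side yel 2 [537.8 -83. ] [2.7 0. ] 90.5 z 263.0 265.1
side blu 132 [517.  356.6] [58.  53.3] 56.2 z 52.0 60.3
side tray 3900 [465.7 361.3] [221.5 216. ] 83.7 z -3.0 24.2
top red 77 [481.4  71.8] [16.8 18.6] 89.3 z 61.0 132.9
top yel 6 [522.3 -58.1] [33.8  3.7] 78.2 z 323.0 331.4
top blu 164 [515.4 355.7] [54.2 53. ] 56.8 z 51.0 60.1
top tray 5756 [468.3 362. ] [218.  214.3] 84.0 z -5.0 23.2
t 20.65 pos [556.1 -65.1 190.2] rot [180.  -0. 169.] F [-0.3  0.  -1.9] gap 55.8 grip 32.3
(500, 130, 192) -> [ 92.3 180.9  -1.8] [ 0.    -0.001  0.   ]
(421, 366, 192) -> [214.8 397.5  -1.7] [ 0.    -0.001  0.   ]
```

jog_arm(rows=[[[8,15,0],[0,0,0]],[[28,52,0],[0,0,0]],[[51,95,0],[0,0,0]],[[75,139,0],[0,0,0]],[[99,183,0],[0,0,0]],[[123,227,0],[0,0,0]],[[147,271,0],[0,0,0]],[[170,315,0],[0,0,0]],[[192,355,0],[0,0,0]],[[207,383,10],[0,0,0]]])

```text
time: 21.65
tool_pos: [424.2, 353.7, 181.2]
tcp_rot: [179.9, 0.0, 169.1]
ft_force: [1.6, 0.2, -2.2]
finger_gap: 55.5
grip_force: 32.5
```

jog_arm(rows=[[[7,12,20],[0,0,0]],[[9,15,45],[0,0,0]],[[9,15,70],[0,0,0]],[[9,15,90],[0,0,0]],[[9,15,105],[0,0,0]],[[9,15,112],[0,0,0]],[[9,15,115],[0,0,0]],[[9,15,115],[0,0,0]]])

```text
time: 22.45
tool_pos: [420.3, 366.8, 66.1]
tcp_rot: [180.0, 0.0, 169.0]
ft_force: [0.7, -0.3, -0.9]
finger_gap: 55.2
grip_force: 32.5
```

```bash
python3 g.py 421,366,22.5
```

```text
t 22.45 pos [420.3 366.8  66.1] rot [180.   0. 169.] F [ 0.7 -0.3 -0.9] gap 55.2 grip 32.5
(421.0, 366.0, 22.5) -> [-0.8 -0.7 43.6] [0. 0. 0.]
```

jog_arm(rows=[[[0,0,12],[0,0,0]],[[0,0,24],[0,0,0]],[[0,0,33],[0,0,0]],[[0,0,38],[0,0,0]],[[0,0,41],[0,0,0]],[[0,0,43],[0,0,0]],[[0,0,43.5],[0,0,0]],[[0,0,43.5],[0,0,0]]])

```text
time: 23.25
tool_pos: [420.6, 367.0, 23.1]
tcp_rot: [180.0, 0.0, 169.0]
ft_force: [-1.7, -0.8, 3.2]
finger_gap: 55.4
grip_force: 33.0
```

jog_arm(rows=[[[0,0,0.5],[0,0,0]],[[0,0,0.5],[0,0,0]],[[0,0,0.5],[0,0,0]],[[0,0,0.5],[0,0,0]],[[0,0,0.5],[0,0,0]]], grip=80)

```text
time: 23.75
tool_pos: [420.2, 366.7, 21.8]
tcp_rot: [180.0, 0.0, 169.0]
ft_force: [-0.3, 0.1, 0.3]
finger_gap: 80.2
grip_force: 0.0
```

jog_arm(rows=[[[0,0,-15],[0,0,0]],[[0,0,-45],[0,0,0]],[[0,0,-90],[0,0,0]],[[0,0,-135],[0,0,0]],[[0,-30,-170],[0,0,0]],[[0,-75,-185],[0,0,0]],[[0,-123,-185],[0,0,0]],[[0,-171,-185],[0,0,0]],[[0,-219,-185],[0,0,0]],[[0,-265,-185],[0,0,0]]])

```text
time: 24.75
tool_pos: [369.1, 105.0, 208.0]
tcp_rot: [180.0, 0.1, 169.0]
ft_force: [0.9, -0.5, -0.6]
finger_gap: 80.3
grip_force: 0.0
```

```bash
python3 - <<'E'
from m import *
meas('7'); go((457,-55.3,200),(457,-55.3,95))
a=cv2.imread('pics/top7.png')
cv2.imwrite('pics/v7.png',cv2.resize(a[150:300,100:400],None,fx=2.5,fy=2.5))
E
```

```text
side red 180 [480.5  70.8] [19.  19.4] 23.3 z 60.0 134.3
side yel 189 [421.3 368. ] [59.5 53.8] 75.9 z 51.0 60.0
side blu 6 [350.3  69.1] [10.9  0.7] 88.8 z 273.0 280.8
side tray 2903 [470.1 358.3] [217.9 226. ] 85.0 z -3.0 25.7
top red 26 [450.9  55.7] [86.2  6.6] 18.3 z 65.0 579.0
top yel 2 [361.7 164.2] [1.1 0. ] 164.6 z 620.0 620.8
top blu 170 [515.3 356.2] [54.4 53.8] 44.7 z 51.0 59.8
top tray 3291 [468.8 361.4] [217.3 214. ] 84.1 z -4.0 21.9
t 24.85 pos [369.3 102.3 208. ] rot [-1.799e+02  1.000e-01  1.687e+02] F [0.5 0.5 0. ] gap 79.8 grip 0.0
(457, -55.3, 200) -> [-116.9 -137.3    8.4] [-0.001  0.002 -0.005]
(457, -55.3, 95) -> [-116.6 -137.2  113.4] [-0.001  0.002 -0.005]
```

View pics/v7.png

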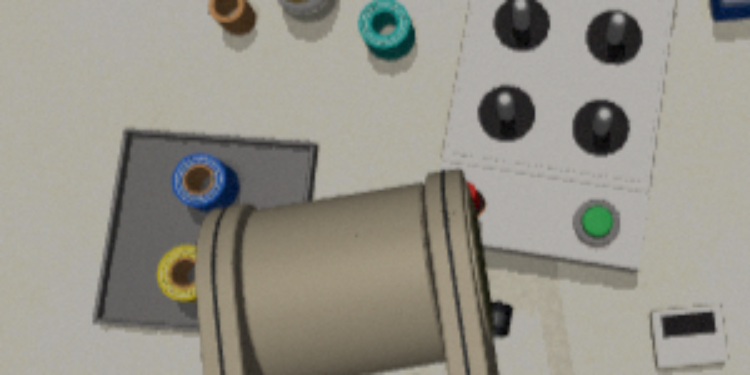

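Both rolls stand in the tray (crop blue (200,180), yellow (183,272)) and all four spindles are bare. The button is at crop (597,222).

jog_arm(rows=[[[-20,-24,0],[0,0,0]],[[-50,-60,0],[0,0,0]],[[-80,-95,0],[0,0,0]],[[-105,-125,5],[0,0,0]],[[-117,-138,20],[0,0,0]],[[-117,-138,50],[0,0,0]],[[-117,-138,85],[0,0,0]],[[-117,-138,100],[0,0,0]],[[-117,-138,100],[0,0,0]],[[-117,-138,100],[0,0,0]]], grip=0)

```text
time: 25.85
tool_pos: [458.8, -50.9, 107.9]
tcp_rot: [180.0, 0.0, 169.0]
ft_force: [0.2, 0.2, 0.6]
finger_gap: -0.2
grip_force: 0.0
```

```bash
python3 - <<'E'
from m import *
meas('8'); go((457,-55.3,90),(457,-55.3,72))
p=cv2.imread('pics/side0.png'); d=np.load('pics/side0.npy'); P=cloud('side',d); h=cv2.cvtColor(p,cv2.COLOR_BGR2HSV)
for n in ('side','top'):
    p=cv2.imread(f'pics/{n}0.png'); P=cloud(n,np.load(f'pics/{n}0.npy')); h=cv2.cvtColor(p,cv2.COLOR_BGR2HSV)
    m=(h[...,0]>50)&(h[...,0]<80)&(h[...,1]>100)&(abs(P[...,0]-457)<10)&(abs(P[...,1]+55)<10); print('top of button',np.median(P[m][:,2]))
E
```

```text
side red 176 [480.8  72.7] [20.5 18.6] 29.5 z 60.0 134.7
side yel 188 [421.  367.6] [59.6 54.8] 51.3 z 51.0 60.0
side blu 132 [517.4 357.3] [60.3 54.7] 71.0 z 51.0 59.9
side tray 3286 [465.5 359.8] [218.3 214.9] 84.4 z -4.0 24.3
top red 79 [481.9  71.8] [19.2 16.9] 0.2 z 62.0 133.5
top yel 218 [418.7 366.4] [55.2 53.3] 88.2 z 50.0 59.3
top blu 173 [515.  355.4] [55.5 52.9] 88.7 z 51.0 59.4
top tray 5241 [468.5 360.8] [216.2 214.5] 83.8 z -6.0 22.4
t 25.95 pos [459.6 -51.2 108.8] rot [-180.     0.2  169. ] F [ 0.3 -0.2  0.3] gap -0.1 grip 0.0
(457, -55.3, 90) -> [ 1.9 -4.5 18.8] [-0.     0.003  0.001]
(457, -55.3, 72) -> [ 1.9 -4.5 36.8] [-0.     0.003  0.001]
top of button 77.94119845665557
top of button 76.03032799749178
```

jog_arm(rows=[[[2,-4,10],[0,0,0]],[[2,-4,18],[0,0,0]],[[2,-4,24],[0,0,0]],[[2,-4,28],[0,0,0]],[[2,-4,31],[0,0,0]],[[2,-4,33],[0,0,0]],[[2,-4,34],[0,0,0]]])

```text
time: 26.65
tool_pos: [455.4, -54.7, 72.8]
tcp_rot: [-180.0, -0.0, 169.0]
ft_force: [-2.5, 0.1, 3.5]
finger_gap: -0.3
grip_force: 1.9
```

jog_arm(rows=[[[0,0,1],[0,0,0]],[[0,0,2],[0,0,0]],[[0,0,3],[0,0,0]],[[0,0,4],[0,0,0]],[[0,0,4],[0,0,0]]])

```text
time: 27.15
tool_pos: [455.8, -54.8, 70.7]
tcp_rot: [-180.0, 0.0, 169.0]
ft_force: [-12.5, 3.6, 22.6]
finger_gap: -0.1
grip_force: 11.4
```

The force is well above the 5 N spring, so the button is on its stop. Release it and go back to the probe.

jog_arm(rows=[[[0,0,0.5],[0,0,0]],[[0,0,-4],[0,0,0]],[[0,0,-12],[0,0,0]],[[0,0,-30],[0,0,0]],[[0,0,-65],[0,0,0]],[[0,0,-110],[0,0,0]],[[0,0,-130],[0,0,0]],[[0,0,-130],[0,0,0]],[[0,0,-130],[0,0,0]]], grip=85)

```text
time: 28.05
tool_pos: [455.7, -54.8, 198.8]
tcp_rot: [-180.0, 0.0, 169.0]
ft_force: [0.1, 1.0, -1.0]
finger_gap: 85.1
grip_force: 0.0
```

```bash
python3 g.py 481.8,72.8,200
```

```text
t 28.05 pos [455.7 -54.8 198.8] rot [-180.    0.  169.] F [ 0.1  1.  -1. ] gap 85.1 grip 0.0
(481.8, 72.8, 200.0) -> [ -1.3 130.2  -1.2] [-0.     0.001  0.   ]
```

jog_arm(rows=[[[0,30,0],[0,0,0]],[[0,70,0],[0,0,0]],[[-1,105,0],[0,0,0]],[[-1,125,0],[0,0,0]],[[-1,130,0],[0,0,0]],[[-1,130,0],[0,0,0]],[[-1,130,0],[0,0,0]]])

```text
time: 28.75
tool_pos: [480.6, 71.9, 197.8]
tcp_rot: [-180.0, -0.1, 169.0]
ft_force: [1.1, -0.4, -0.3]
finger_gap: 85.2
grip_force: 0.0
```

```bash
python3 - <<'E'
from m import *
meas('9'); go((481.8,72.8,84))
E
```

```text
side red 177 [479.7  71.5] [15.6 18.8] 31.3 z 61.0 135.7
side yel 186 [420.4 367.5] [56.7 56.5] 11.4 z 51.0 60.1
side blu 141 [517.5 356.9] [57.6 55.9] 17.6 z 51.0 59.5
side tray 3300 [470.5 358.1] [216.9 226.3] 84.6 z -4.0 23.6
top red 47 [465.7  66.5] [43.5 18.6] 19.4 z 58.0 342.3
top yel 220 [420.2 367.2] [55.3 54.4] 62.8 z 50.0 59.0
top blu 177 [515.4 355.9] [54.7 53.6] 87.0 z 49.0 58.3
top tray 4040 [469.3 374.8] [182.2 220. ] 87.0 z -4.0 22.9
t 28.85 pos [481.   71.6 198.4] rot [-180.    -0.   168.9] F [0.1 0.7 0. ] gap 84.8 grip 0.0
(481.8, 72.8, 84) -> [ -0.6   1.3 114.4] [-0.    -0.001 -0.001]
```

jog_arm(rows=[[[0,0.5,30],[0,0,0]],[[0,0.5,65],[0,0,0]],[[0,0.5,90],[0,0,0]],[[0,0.5,107],[0,0,0]],[[0,0.5,114],[0,0,0]],[[0,0.5,114],[0,0,0]],[[0,0.5,114],[0,0,0]]])

```text
time: 29.55
tool_pos: [482.1, 72.8, 85.8]
tcp_rot: [180.0, 0.1, 169.0]
ft_force: [0.5, -0.0, 1.1]
finger_gap: 85.1
grip_force: 0.0
```

jog_arm(rows=[[[0,0,0],[0,0,0]],[[0,0,0],[0,0,0]],[[0,0,0],[0,0,0]],[[0,0,0],[0,0,0]],[[0,0,0],[0,0,0]],[[0,0,0],[0,0,0]],[[0,0,0],[0,0,0]],[[0,0,0],[0,0,0]]], grip=10, force=40)

```text
time: 30.35
tool_pos: [481.7, 73.2, 85.2]
tcp_rot: [180.0, 0.0, 169.0]
ft_force: [-1.1, 0.8, 4.7]
finger_gap: 19.1
grip_force: 39.0
```

jog_arm(rows=[[[0,0,-5],[0,0,0]],[[0,0,-20],[0,0,0]],[[0,0,-40],[0,0,0]],[[0,0,-60],[0,0,0]],[[0,0,-85],[0,0,0]],[[0,0,-110],[0,0,0]],[[0,0,-120],[0,0,0]],[[0,0,-120],[0,0,0]]])

```text
time: 31.15
tool_pos: [482.3, 73.2, 206.2]
tcp_rot: [180.0, 0.2, 169.0]
ft_force: [0.5, 0.2, -1.2]
finger_gap: 19.0
grip_force: 39.0
```

```bash
python3 g.py 488.6,-359.4,200
```

```text
t 31.15 pos [482.3  73.2 206.2] rot [180.    0.2 169. ] F [ 0.5  0.2 -1.2] gap 19.0 grip 39.0
(488.6, -359.4, 200.0) -> [ -88.6 -423.4    6.2] [0.001 0.003 0.   ]
```

jog_arm(rows=[[[-5,-20,0],[0,0,0]],[[-15,-65,0],[0,0,0]],[[-25,-110,0],[0,0,0]],[[-35,-158,0],[0,0,0]],[[-45,-205,0],[0,0,0]],[[-55,-252,0],[0,0,0]],[[-65,-300,0],[0,0,0]],[[-75,-345,0],[0,0,0]],[[-83,-385,0],[0,0,0]],[[-88,-412,0],[0,0,0]]])

```text
time: 32.15
tool_pos: [487.7, -350.4, 202.1]
tcp_rot: [179.9, -0.2, 168.9]
ft_force: [0.1, -0.1, -0.9]
finger_gap: 19.2
grip_force: 39.2
```

jog_arm(rows=[[[-0.5,-8,20],[0,0,0]],[[-0.5,-11.5,40],[0,0,0]],[[-0.5,-11.5,55],[0,0,0]],[[-0.5,-11.5,60],[0,0,0]],[[-0.5,-11.5,60],[0,0,0]],[[-0.5,-11.5,60],[0,0,0]],[[-0.5,-11.5,60],[0,0,0]]])

```text
time: 32.85
tool_pos: [488.3, -359.7, 146.2]
tcp_rot: [-179.9, 0.1, 169.0]
ft_force: [0.5, 1.1, -1.1]
finger_gap: 19.0
grip_force: 39.2
```

```bash
python3 g.py 488.6,-359.4,115
```

```text
t 32.85 pos [ 488.3 -359.7  146.2] rot [-1.799e+02  1.000e-01  1.690e+02] F [ 0.5  1.1 -1.1] gap 19.0 grip 39.2
(488.6, -359.4, 115.0) -> [-0.2  0.4 31.2] [-0.001  0.002  0.001]
```

jog_arm(rows=[[[0,0.3,8],[0,0,0]],[[0,0.3,14],[0,0,0]],[[0,0.3,19],[0,0,0]],[[0,0.3,23],[0,0,0]],[[0,0.3,27],[0,0,0]],[[0,0.3,30],[0,0,0]],[[0,0.3,30],[0,0,0]]])

```text
time: 33.55
tool_pos: [487.3, -359.0, 114.1]
tcp_rot: [180.0, -0.0, 169.0]
ft_force: [0.2, -0.4, -0.5]
finger_gap: 19.1
grip_force: 39.2
```

jog_arm(rows=[[[-1,0,6],[0,0,0]],[[-1,0,12],[0,0,0]],[[-1,0,18],[0,0,0]],[[-1,0,23],[0,0,0]],[[-1,0,26],[0,0,0]],[[-1,0,28],[0,0,0]],[[-1,0,29.5],[0,0,0]],[[-1,0,30],[0,0,0]],[[-1,0,30],[0,0,0]]])

```text
time: 34.45
tool_pos: [488.8, -359.5, 85.2]
tcp_rot: [-180.0, 0.0, 169.0]
ft_force: [-0.5, -0.6, 0.7]
finger_gap: 18.9
grip_force: 39.3
```

jog_arm(rows=[[[0,0,1],[0,0,0]],[[0,0,2],[0,0,0]],[[0,0,3],[0,0,0]],[[0,0,3],[0,0,0]]])

```text
time: 34.85
tool_pos: [489.2, -359.8, 85.1]
tcp_rot: [-180.0, 0.1, 169.0]
ft_force: [-9.0, 7.0, 21.6]
finger_gap: 19.1
grip_force: 41.5
```

jog_arm(rows=[[[0,0,-2.5],[0,0,0]],[[0,0,-2.5],[0,0,0]]])

```text
time: 35.05
tool_pos: [489.1, -359.8, 85.2]
tcp_rot: [-180.0, 0.1, 169.0]
ft_force: [-0.6, 1.6, 6.8]
finger_gap: 18.7
grip_force: 40.0
```

jog_arm(rows=[[[0,0,0],[0,0,0]],[[0,0,0],[0,0,0]],[[0,0,0],[0,0,0]],[[0,0,0],[0,0,0]],[[0,0,0],[0,0,0]],[[0,0,0],[0,0,0]],[[0,0,0],[0,0,0]]], grip=85)

```text
time: 35.75
tool_pos: [488.6, -359.4, 84.2]
tcp_rot: [180.0, -0.0, 169.0]
ft_force: [-0.3, -0.3, 0.4]
finger_gap: 84.5
grip_force: 0.0
```

jog_arm(rows=[[[0,0,-20],[0,0,0]],[[0,0,-60],[0,0,0]],[[0,0,-105],[0,0,0]],[[0,0,-150],[0,0,0]],[[0,40,-160],[0,0,0]],[[0,85,-160],[0,0,0]],[[0,120,-160],[0,0,0]],[[0,140,-160],[0,0,0]],[[0,140,-160],[0,0,0]]])

```text
time: 36.65
tool_pos: [515.9, -219.4, 244.6]
tcp_rot: [180.0, 0.0, 169.2]
ft_force: [-0.4, 0.2, -0.3]
finger_gap: 85.4
grip_force: 0.0
```

```bash
python3 - <<'E'
from m import *
meas('10'); go()
a=cv2.imread('pics/top10.png');b=cv2.imread('pics/side10.png')
cv2.imwrite('pics/v10.png',np.vstack([cv2.resize(a[120:310,100:500],(600,285)),cv2.resize(b[90:380,120:520],(414,300),interpolation=3) if 0 else cv2.copyMakeBorder(cv2.resize(b[90:380,120:520],(414,300)),0,0,0,186,0)]))
E
```

```text
side red 330 [ 502.1 -351.4] [49. 23.] 28.3 z 53.0 134.6
side yel 192 [421.2 367.8] [57.3 55.6] 50.3 z 51.0 59.5
side blu 139 [516.3 355.1] [56.1 56.4] 4.5 z 51.0 59.8
side tray 3301 [470.3 359.1] [219. 226.] 84.7 z -4.0 24.9
top red 149 [ 496.8 -374.5] [22.8 53.2] 24.3 z 51.0 132.3
top yel 192 [419.5 365.8] [54.5 53.5] 47.2 z 52.0 60.7
top blu 173 [515.5 355.6] [53.7 54.2] 2.2 z 50.0 58.9
top tray 5099 [468.3 361.6] [217.8 213.7] 84.2 z -8.0 22.7
t 36.75 pos [ 515.3 -221.9  244.4] rot [-180.     0.   169.1] F [-0.3  0.1 -0.6] gap 85.5 grip 0.0
```

View pics/v10.png

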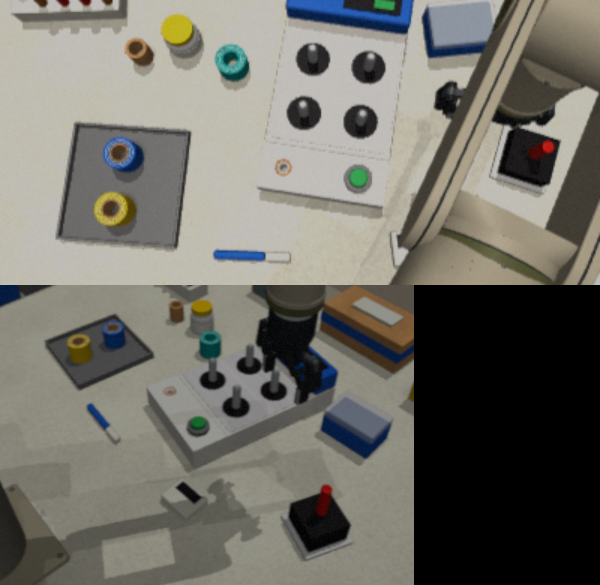

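The probe is seated in its rest (top view (545,150)), with its top at about 132 mm as at the start. Both rolls stand in the tray, the spindles and socket are empty, and the bystanders are where they were. I'll hand it in.

```bash
python3 -c "
from bench import r
print(r.hand_in())"
```

```text
the job is handed in; nothing more can be done
None
```

I finished the change-over in the order asked and handed it in at about 37 s: the two rolls present (blue and yellow) stand in the tray, the button was pressed down and let go, and the probe is back fully home in its rest; the hand-in gave no verdict.

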